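# Blind-stamp a picture mount with two spring presses

## Robot

A 6-joint arm with a two-finger parallel gripper is mounted at the origin on the work surface. World frame = base frame: x ahead of the robot, y to its left, z up, the work surface at z = 0. Lengths are in m, angles in rad, forces in N, time in s.
With the tool pointing down it reaches from about 0.325 to 0.775 m from the base axis. Payload 5.5 kg.
Tool frame: the origin (TCP) lies at the very end of the fingers, on their centre line; the grasp point (between the pads) lies 19 mm behind it; z points along the fingers, y is the line along which they close (so a half turn about z gives the same grasp; the last joint's range is limited). The gripper opens to 85 mm and grips with 20 to 120 N. Pads are 22 mm wide; open, the fingers measure 114 mm over their backs; the gripper's body (76 mm by 85 mm) begins 54 mm behind the grasp point. The pads swing forward as they close: fully open they stand 13 mm farther back than shut.
Start: joints at [-0.057, 0.091, 1.231, -0, 1.82, -0.057], TCP at [0.6, -0, 0.231] pointing down, gripper open.
Joint ranges: [-2.87, 2.87], [-0.86, 2.18], [0.17, 2.46], [-1.51, 4.65], [0.06, 2.69], [-2.65, 2.65]. Speed limits (rad/s): [2.57, 2.57, 3.01, 3.14, 3.14, 3.14].

## Interface

Orientations are given as [roll, pitch, yaw] about the fixed x, y, z axes, in that order (R = Rz(yaw) Ry(pitch) Rx(roll)).
In Python, from cell import get_obs, capture, get_calibration, hand_in gives the robot as it stands. The module is installed in compiled form; this text tells all that it offers.
- The arm moves only by the tool play_rows, never from a script. Its argument "commands" is a list of rows, each a list of 3 entries, a list of its own where there are three numbers: the turn, a rotation vector about the tool's x, y, z in degrees, then the shift along the tool's x, y, z in mm, then the closure in counts, from 0 (fully open) to 255 (shut). A call has 1 to 20 rows; each row shifts and turns the commanded pose from where the row before left it, along the tool's axes as they then stand; what a row does not reach is not made up. A row lasts 1/8 s, in which the tool goes at most 62.5 mm and 10.7 degrees, less where a joint would pass 70% of its speed; a pose out of reach is approached as far as the arm can. A call is refused whole if a number of a shift passes 62.5 or a number of a turn 10.7, either way. A call with a gripper value outside its range is refused whole. The fingers move at their own pace and stop on an object; the grip force is fixed at half the most. Time passes only in rows, so rows that do not move let the fingers close. It gives the time, the measured TCP pose, the force, the opening and the grip force at its end, in the units of the state.
- get_obs(): the state, without advancing time (a new reading comes with each control period).
- capture(name): name is "scene" or "side" or "wrist"; returns (picture, depth): 420x560x3 uint8, blue, green, red; 420x560 float32, m along the optical axis (not along the pixel's ray), 0 where there is no reading.
- get_calibration(name): a dict with "vfov" (degrees; the focal length in pixels is half the picture's height over the tangent of half this angle, whatever the lens; pixels are square), "cx", "cy" (the principal point, pixels), "xyz" and "rotation" of the camera in the world. Camera axes: x right, y up, looking along -z (the intrinsics and any distortion apply to the point x, -y, -z); pixel columns grow to the right and rows downward; lengths in m; the calibration is good to about 2 mm. The wrist camera is an equidistant fisheye: a pixel r from the principal point sees the ray r / f radians off the axis. A picture is of the moment at which its call begins: read the wrist's pose just before it. get_calibration takes no time and is no camera call; for the wrist camera it gives the pose at the moment of the call.
- hand_in(): hands the job in; it is judged then, once.
The state is a dict: "time": time; "qpos": joint angles; "joint_velocities": joint speeds; "effort": joint torques, N m; "eef_pos": TCP position; "tool_rot": TCP orientation; "wrist_force": force on the tool from outside, world axes, zero at the start; "moment": the same for the moment, N m; "width": finger opening in m; "gripper_force": force on a finger pad.
Only numpy, scipy, OpenCV 4.12 (cv2) and the standard library are available. Lean on these libraries where they do the work, as an engineer would, in place of code of your own. Each camera call takes 0.05 s, during which the arm holds its last target. There are 200 camera calls.

## Task

Blind-stamp the picture-mount corners: with the fingertips press down the free corner of the press with the round pad until its pointer stands at the sliding mark on its scale, keep it there for about a second, and let it spring all the way back; then do the same on the press with the square pad. Do not run either pointer past its mark, press only one corner at a time, and leave the loose things around them where they are.

Things in the scene. Friction and masses are not known exactly. Their poses are not given: they have to be found in the camera images.
- round_press: the round-pad stamping press, bolted down: grey base 90 x 195 x 10 mm (x, y, z), origin at the centre of its underside, z up. Over it an aluminium tilt plate, an 84 mm square set cornerwise, 6 mm thick, held up by a spring; its free corner points along press +y and has a ROUND black rubber pad 26 mm across on top. A white picture-mount corner lies on the base below. Else both presses are alike.
- round_hinge (a point): middle of the hinge axis of this tilt plate, at press (0, -45, 66) mm; axes as the press
- round_pad (a point): centre of the top face of the round pad, where it is pressed down. The pad moves with the plate: it is 114 mm from the hinge along +y and 9 mm above the hinge at rest (75 mm above the table), and sinks about 1.1 mm per 0.01 rad. Pressing takes about 3 N to start and 4 to 9 N at the mark
- round_pointer (a point): tip of the thin dark steel pointer fixed to the tilt plate: 140 mm long, standing up from the hinge, leaning 0.28 rad away from the pad at rest. As the pad sinks the tip swings towards the pad (press +y), about 1.4 mm per 0.01 rad, along a white scale board 68 mm long whose top is 208 mm above the table; the board is on the press's -x side of it, ticks on +x face and top
- round_mark (a point): the scale mark: 4 mm wide fin of a small dark saddle on the top edge of the scale board (its top 222 mm up); its place along y differs every time. The point is on the fin, 204 mm above the table; axes as the press. The pointer is at the mark when its tip has the same y along the press as this point (the tip passes 9 mm to its +x side)
- round_plate (a joint): tilt of this plate about its level hinge, which runs along the press's x axis, in rad: 0 at rest (level, held up by its spring), growing as the pad is pressed down, stop at 0.36
- square_press: the square-pad stamping press, bolted down: grey base 90 x 195 x 10 mm (x, y, z), origin at the centre of its underside, z up. Over it an aluminium tilt plate, an 84 mm square set cornerwise, 6 mm thick, held up by a spring; its free corner points along press +y and has a SQUARE black rubber pad 26 x 26 mm on top. A white picture-mount corner lies on the base below. Else both presses are alike.
- square_hinge (a point): middle of the hinge axis of this tilt plate, at press (0, -45, 66) mm; axes as the press
- square_pad (a point): centre of the top face of the square pad, where it is pressed down. The pad moves with the plate: it is 114 mm from the hinge along +y and 9 mm above the hinge at rest (75 mm above the table), and sinks about 1.1 mm per 0.01 rad. Pressing takes about 3 N to start and 4 to 9 N at the mark
- square_pointer (a point): tip of the thin dark steel pointer fixed to the tilt plate: 140 mm long, standing up from the hinge, leaning 0.28 rad away from the pad at rest. As the pad sinks the tip swings towards the pad (press +y), about 1.4 mm per 0.01 rad, along a white scale board 68 mm long whose top is 208 mm above the table; the board is on the press's -x side of it, ticks on +x face and top
- square_mark (a point): the scale mark: 4 mm wide fin of a small dark saddle on the top edge of the scale board (its top 222 mm up); its place along y differs every time. The point is on the fin, 204 mm above the table; axes as the press. The pointer is at the mark when its tip has the same y along the press as this point (the tip passes 9 mm to its +x side)
- square_plate (a joint): tilt of this plate about its level hinge, which runs along the press's x axis, in rad: 0 at rest (level, held up by its spring), growing as the pad is pressed down, stop at 0.36
- water_jar: clear plastic cup, 56 mm across, 75 mm high, standing between the presses; a bystander, origin at the centre of its underside
- tape: roll of paper tape, 84 mm across, 25 mm high, lying flat on the table beside the presses, to the left; a bystander, origin at the centre of its underside
- eraser: white eraser 45 x 22 x 12 mm, lying on the robot's side, between the presses; a bystander, origin at the centre of its underside
- paint_pot: small white pot with a red cap, 40 mm across, 50 mm high, standing between the presses, on the far side; a bystander, origin at the centre of its underside
- phone: phone 72 x 148 x 9 mm, lying beside the presses, to the right; a bystander, origin at the centre of its underside

How it is judged:
On the way, in this order (a step that is already met when the one before it is completed fails the run):
1. the round-pad press is pressed by the fingers with its pointer at its mark (within 5 mm) for 0.5 s, the other press at rest (y of round_pointer in the frame of round_mark between -0.005 and 0.005 m and contact force between the fingers and round_press above 1 N and value of joint square_plate below 0.03 rad), for 0.5 s.
2. the round-pad press is let go and has sprung back (value of joint each of round_plate, square_plate below 0.03 rad), for 0.1 s.
3. the square-pad press is pressed by the fingers with its pointer at its mark (within 5 mm) for 0.5 s, the other press at rest (y of square_pointer in the frame of square_mark between -0.005 and 0.005 m and contact force between the fingers and square_press above 1 N and value of joint round_plate below 0.03 rad), for 0.5 s.
At the end, for the whole second after the job is handed in: after both presses have been stamped in turn, both tilt plates are back at rest (tilt under 0.03 rad) and every loose thing is at rest within 30 mm of where it stood (all of step 2 and linear speed of each of water_jar, tape, eraser, paint_pot, phone below 0.02 m/s and distance of each of water_jar, tape, eraser, paint_pot, phone from where it was at the start of the episode below 0.03 m); the robot touches nothing.
It fails at once if the pointer of the round-pad press is driven more than 10 mm past its mark (y of round_pointer in the frame of round_mark above 0.01 m).
It fails at once if the pointer of the square-pad press is driven more than 10 mm past its mark (y of square_pointer in the frame of square_mark above 0.01 m).
It fails at once if both plates are pressed at the same time (value of joint each of round_plate, square_plate above 0.06 rad).
It fails at once if a loose thing is shoved, lifted or carried more than 30 mm (distance of any of water_jar, tape, eraser, paint_pot, phone from where it was at the start of the episode above 0.03 m).
It also fails if it takes over 58 s, if anything falls off the work surface, if the arm or the gripper's body presses on something with over 40 N, if the wrist force passes 120 N, or if a joint passes its speed limit or range.

## Working session

There is one attempt and no reset: what is moved stays moved. The work goes in short steps, Python scripts to look and compute and a tool call to move; the robot and the scene stay as the last step left them, time stands still between calls to the robot, and variables do not carry over. Pictures are saved under pics/ and viewed, at most 10 in all, crops included, and the job is handed in when it is done.

Besides the shell and the picture viewer there is one more tool, called after "Request:" by a JSON object that holds its "op" and its "data", one argument or row to a line. play_rows: Moves the arm, as the interface text tells. Its arguments: {"type":"object","properties":{"commands":{"type":"array","items":{"type":"array"}}},"required":["commands"]}

```bash
mkdir -p pics; cat > h.py <<'E'
import numpy as np, cv2
from cell import *
def snap(n,f):
    c=get_calibration(n); im,d=capture(n); cv2.imwrite(f'pics/{f}.png',im); np.savez(f'{f}.npz',im=im,d=d,R=np.array(c['rotation']),t=c['xyz'],v=c['vfov'],cx=c['cx'],cy=c['cy']); return im,d
class V:
    def __init__(s,f):
        z=np.load(f'{f}.npz'); s.im=z['im'];s.d=z['d'];s.R=z['R'].reshape(3,3);s.t=z['t'];s.f=210/np.tan(np.radians(z['v'])/2);s.cx=z['cx'];s.cy=z['cy']
    def ray(s,u,v): return s.R@np.array([(u-s.cx)/s.f,-(v-s.cy)/s.f,-1.])
    def plane(s,u,v,h): r=s.ray(u,v); return s.t+r*(h-s.t[2])/r[2]
    def dep(s,u,v): return s.t+s.ray(u,v)*s.d[int(v),int(u)]
    def proj(s,p): q=s.R.T@(np.array(p)-s.t); return s.cx+s.f*q[0]/-q[2], s.cy+s.f*q[1]/q[2]
E
python3 - <<'E'
from h import *
for n in('scene','side'):
    snap(n,n+'0'); c=get_calibration(n); print(n,c)
o=get_obs(); print(o)
E
```

```text
scene {'vfov': 43.40093736770406, 'cx': 277.3735420383511, 'cy': 216.12054929334283, 'xyz': array([1.47607942, 0.07979073, 0.91143073]), 'rotation': array([ 0.86564812, -0.019841  ,  1.69082875])}
side {'vfov': 50.59500589501399, 'cx': 280.6686635684611, 'cy': 211.57053128178177, 'xyz': array([ 0.49561084, -0.79562271,  0.89347996]), 'rotation': array([ 0.80516254,  0.01993851, -0.09419798])}
{'time': 0.1, 'qpos': array([-5.66931997e-02,  9.18241904e-02,  1.23178189e+00, -2.32726522e-05,
        1.81981209e+00, -5.66899852e-02]), 'joint_velocities': array([-9.06604848e-05, -2.47955469e-03, -3.26451775e-03, -1.76569354e-03,
       -1.01837733e-03,  1.99091937e-03]), 'effort': array([ 2.62064459e-03, -4.60215712e+01, -4.19218469e+01, -9.60827560e-05,
        1.05514470e-02,  1.00166855e-05]), 'eef_pos': array([5.99741008e-01, 9.30486460e-06, 2.30230353e-01]), 'tool_rot': array([-3.13976880e+00, -8.09037542e-05,  1.57078732e+00]), 'wrist_force': array([-0.01534529,  0.08764814, -0.06066496]), 'moment': array([-0.01466956,  0.03136335,  0.03046582]), 'gripper_force': 0.0, 'width': 0.08566528046611491}
```

```bash
python3 - <<'E'
s=open('h.py').read().replace("import numpy as np, cv2","import numpy as np, cv2\nfrom scipy.spatial.transform import Rotation as Ro").replace("s.R=z['R'].reshape(3,3)","s.R=Ro.from_euler('xyz',z['R']).as_matrix()")
open('h.py','w').write(s)
from h import *
for n in('scene0','side0'):
    v=V(n); print(v.dep(280,210), v.dep(200,300),v.dep(20,400), v.ray(280,210))
E
```

```text
[ 0.38048652 -0.02689651 -0.00310527] [ 7.22614162e-01 -1.67310011e-01 -1.92319805e-04] [ 0.62261586 -0.8718159  -0.74493449] [-0.76561445 -0.07455442 -0.63908955]
[0.56320049 0.12745047 0.01050048] [ 0.34207117 -0.15006391 -0.00382416] [-1.45518576e-02 -3.59161185e-01  2.35964229e-04] [ 0.05283892  0.72162211 -0.69027845]
```

View pics/scene0.png

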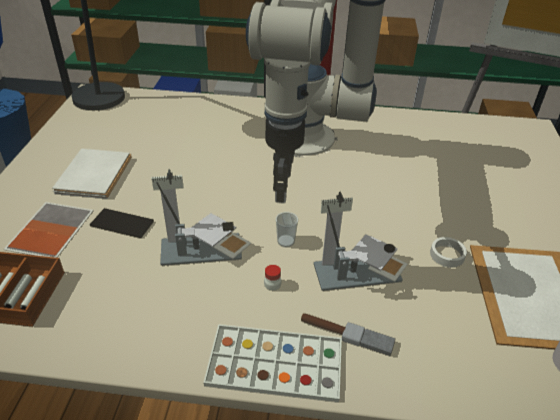

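View pics/side0.png

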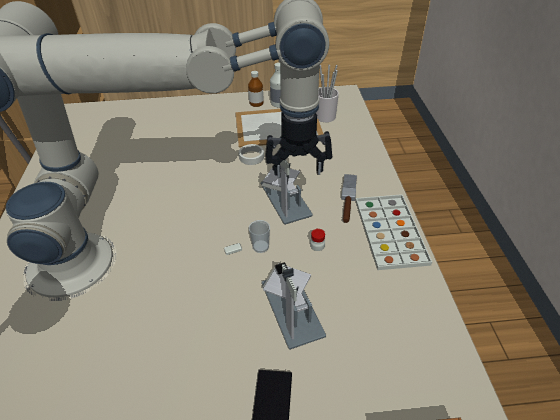

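```bash
python3 - <<'E'
from h import *
im=V('scene0').im
a=cv2.resize(im[160:295,310:410],None,fx=4,fy=4,interpolation=cv2.INTER_CUBIC)
b=cv2.resize(im[160:295,155:255],None,fx=4,fy=4,interpolation=cv2.INTER_CUBIC)
cv2.imwrite('pics/crop0.png',np.hstack([b,a]))
s=V('side0').im
E
```

```text
(no output)
```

View pics/crop0.png

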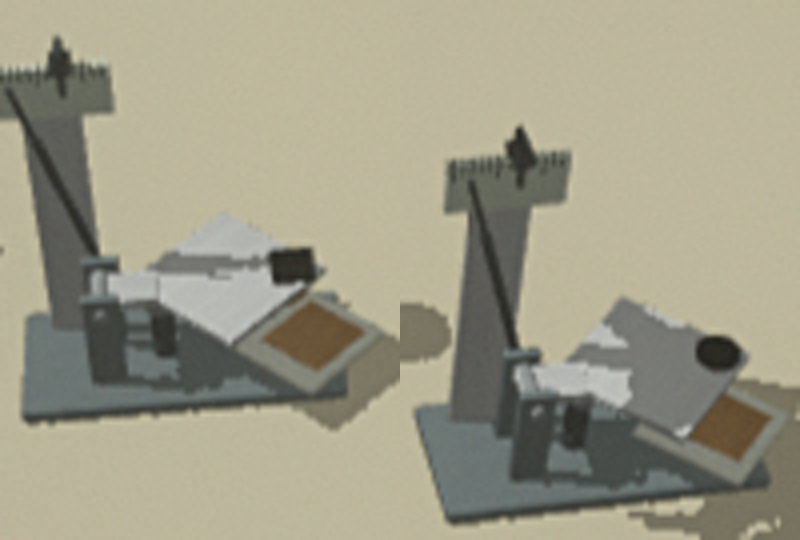

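```bash
cat > m.py <<'E'
from h import *
v=V('scene0')
P={'sq':(155,[(25,422,0),(346,396,0),(28,315,.01)],(293,265),[(58,38),(62,95)],(110,68),(10,92)),
 'ro':(210,[(447,522,0),(768,488,0),(417,408,.01)],(718,352),[(520,126),(522,186)],(571,152),(473,183))}
for k,(u0,cor,pad,fin,end,tip) in P.items():
    g=lambda p,h:v.plane(u0+(p[0]-0)/4,160+p[1]/4,h)
    a,b,c=[g(p,p[2]) for p in cor]
    e=b-a; yaw=np.arctan2(e[1],e[0])-np.pi/2
    R=np.array([[np.cos(yaw),-np.sin(yaw)],[np.sin(yaw),np.cos(yaw)]])
    pd=g(pad,.075)[:2]
    oc=a[:2]+R@np.array([-.045,.0975])
    op=pd-R@np.array([0,.069])
    print(k,'len',np.linalg.norm(e),'wid',np.linalg.norm(c-a),'yaw',np.degrees(yaw),'pad',pd,'org',oc,op)
    L=lambda p:np.append(R.T@(p[:2]-op),p[2]).round(4)*1000
    # cast onto press plane x=-9mm / x=0
    def onx(p,x):
        r=v.ray(u0+p[0]/4,160+p[1]/4); n=R[:,0]; t=(x-n@(v.t[:2]-op))/(n@r[:2]); return L(v.t+t*r)
    print(' fin top',L(g(fin[0],.222)),onx(fin[0],-.009),'low',onx(fin[1],-.009),'end',L(g(end,.208)),'tip',onx(tip,0))
s=V('side0')
E
python3 m.py
```

```text
sq len 0.1918077631056477 wid 0.08407004118380111 yaw 14.552058193797423 pad [ 0.55199686 -0.13299969] org [ 0.56265064 -0.20012196] [ 0.56933377 -0.19978615]
 fin top [-39.1 -53.6 222. ] [ -9.  -50.7 243. ] low [ -9.  -52.8 204.6] end [-26.9 -26.2 208. ] tip [ -0.  -79.4 215.5]
ro len 0.19216159799466287 wid 0.08301881054072299 yaw 15.756189197432391 pad [0.57362453 0.2472317 ] org [0.58733862 0.18330456] [0.59236109 0.18082431]
 fin top [-38.  -53.1 222. ] [ -9.  -62.7 245.2] low [ -9.  -57.5 204.6] end [-29.7 -25.6 208. ] tip [ -0.  -87.3 217.1]
```

```bash
cat >> m.py <<'E'
print('--')
for k,(u0,cor,pad,fin,end,tip) in P.items():
    u,w=u0+pad[0]/4,160+pad[1]/4; print(k,'pad dep',v.dep(u,w).round(4))
    p=v.plane(u,w,.075); print(' side px of pad',s.proj(p))
    g=lambda p,h:v.plane(u0+p[0]/4,160+p[1]/4,h)
    a,b=[g(p,p[2])[:2] for p in cor[:2]]; e=(b-a)/np.linalg.norm(b-a); R=np.array([[e[1],e[0]],[-e[0],e[1]]])
    op=g(pad,.075)[:2]-R@np.array([0,.069])
    print(' tip at z200.5',R.T@(g(tip,.2005)[:2]-op),'fin 222',R.T@(g(fin[0],.222)[:2]-op), 'low if 196',R.T@(g(fin[1],.196)[:2]-op))
# cloud of side view: dark pad points at z .065-.085
uu,vv=np.meshgrid(np.arange(560),np.arange(420))
for n,c in(('scene0',v),('side0',s)):
    D=np.stack([(uu-c.cx)/c.f,-(vv-c.cy)/c.f,-np.ones_like(uu)],-1)@c.R.T*c.d[...,None]+c.t
    m=(D[...,2]>.066)&(D[...,2]<.084)&(c.im.max(-1)<70)
    for k,q in(('sq',(.55,-.133)),('ro',(.572,.248))):
        mm=m&(np.hypot(D[...,0]-q[0],D[...,1]-q[1])<.03); print(n,k,mm.sum(),D[mm].mean(0).round(4),(D[mm].max(0)+D[mm].min(0))/2)
E
python3 m.py|sed '1,/--/d'
```

```text
sq pad dep [ 0.5482 -0.1339  0.0715]
 side px of pad (np.float64(284.9691235976219), np.float64(266.4263196552073))
 tip at z200.5 [-0.02049778 -0.0820095 ] fin 222 [-0.03906866 -0.05363729] low if 196 [-0.02070221 -0.05394683]
ro pad dep [0.5683 0.2482 0.0701]
 side px of pad (np.float64(279.29000216007273), np.float64(166.39898445596685))
 tip at z200.5 [-0.01966002 -0.08133738] fin 222 [-0.03803361 -0.05308344] low if 196 [-0.01906882 -0.05413974]
scene0 sq 79 [ 0.5492 -0.135   0.0725] [ 0.54822123 -0.13486584  0.07192021]
scene0 ro 76 [0.57   0.2468 0.0718] [0.56827221 0.24668255 0.07091137]
side0 sq 65 [ 0.538  -0.1346  0.0744] [ 0.54139873 -0.13567242  0.07247039]
side0 ro 8 [0.5565 0.2457 0.0732] [0.56268038 0.24054789 0.0727533 ]
```

Request:
{"op": "play_rows", "data": {
  "commands": [
    [[0,0,0],[0,0,-60],255],
    [[0,0,0],[50,-6,0],255],
    [[0,0,0],[50,-6,0],255],
    [[0,0,0],[50,-6,0],255],
    [[0,0,0],[50,-6,0],255],
    [[0,0,0],[47.5,-7,0],255],
    [[0,0,-7.5],[0,0,0],255],
    [[0,0,-7.5],[0,0,0],255],
    [[0,0,0],[0,0,50],255],
    [[0,0,0],[0,0,50],255],
    [[0,0,0],[0,0,50],255],
    [[0,0,0],[0,0,40],255],
    [[0,0,0],[0,0,0],255],
    [[0,0,0],[0,0,0],255]
  ]
}}

```text
time: 1.85
eef_pos: [0.5697, 0.2477, 0.1032]
tool_rot: [3.14, -0.0, 1.833]
wrist_force: [0.3, 1.0, 0.5]
width: 0.0002
gripper_force: 0.0
```

```bash
python3 - <<'E'
from h import *
im,_=snap('scene','s1'); j,_=snap('side','s1b')
a=cv2.resize(im[160:295,310:410],None,fx=4,fy=4,interpolation=cv2.INTER_CUBIC)
b=cv2.resize(j[120:255,230:330],None,fx=4,fy=4,interpolation=cv2.INTER_CUBIC)
cv2.imwrite('pics/crop1.png',np.hstack([a,b])); print(get_obs()['eef_pos'],get_obs()['wrist_force'],get_obs()['width'])
E
```

```text
[0.57033904 0.24799099 0.10444419] [-1.19535499 -0.14239865  0.0644243 ] 9.437368898908772e-05
```

View pics/crop1.png

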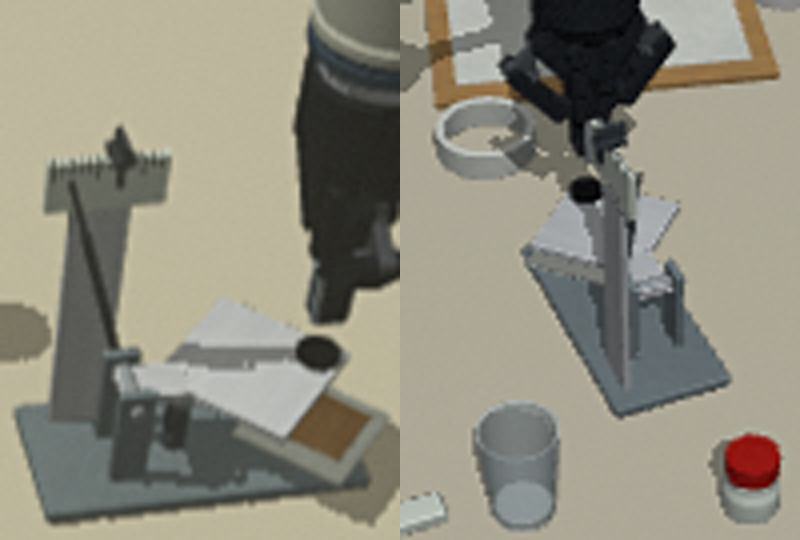

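Request:
{"op": "play_rows", "data": {
  "commands": [
    [[0,0,0],[0,0,16],255],
    [[0,0,0],[0,0,10],255],
    [[0,0,0],[0,0,6],255],
    [[0,0,0],[0,0,6],255],
    [[0,0,0],[0,0,3],255],
    [[0,0,0],[0,0,0],255],
    [[0,0,0],[0,0,0],255]
  ]
}}

```text
time: 2.82
eef_pos: [0.5689, 0.2476, 0.0607]
tool_rot: [3.142, -0.0, 1.833]
wrist_force: [-2.8, 1.9, 4.4]
width: -0.0
gripper_force: 2.5
```

```bash
python3 - <<'E'
from h import *
im,_=snap('scene','s2')
a=cv2.resize(im[160:295,310:410],None,fx=4,fy=4,interpolation=cv2.INTER_CUBIC)
cv2.imwrite('pics/crop2.png',a); print(get_obs()['eef_pos'],get_obs()['wrist_force'])
E
```

```text
[0.5689428  0.24762841 0.06066389] [-2.32426818  0.32194316  5.77510316]
```

View pics/crop2.png

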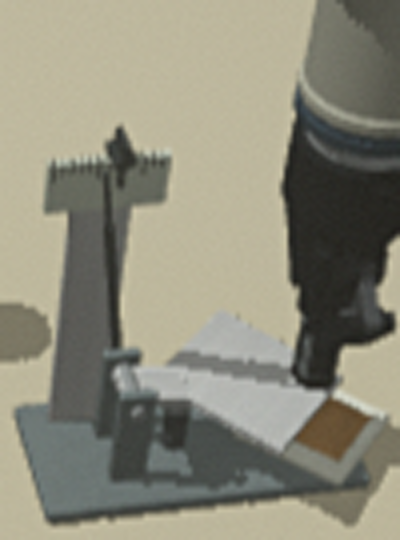

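```bash
cat >> h.py <<'E'
def tipy(f,u0,tips,fins,a,b):
    v=V(f); g=lambda p,h:v.plane(u0+p[0]/4,160+p[1]/4,h)[:2]
    e=g(b,0)-g(a,0); e/=np.linalg.norm(e)
    for (p,z) in tips+fins: print(p,z,(e@(g(p,z)-g(a,0))*1000).round(1))
E
python3 - <<'E'
from h import *
tipy('s2',310,[((73,183),.2005),((107,170),.2045),((109,170),.2045)],[((120,126),.222),((122,186),.196)],(47,522),(368,488))
im=V('s2').im
print(im[198:210,330:346].min(-1))
E
```

```text
(73, 183) 0.2005 12.4
(107, 170) 0.2045 31.6
(109, 170) 0.2045 32.6
(120, 126) 0.222 40.7
(122, 186) 0.196 39.6
[[149 164 150 164 147 169 133  57  60  62  51  46  45  79 120 118]
 [145 175 139 173 128 162 143  91  62  64  55  46  45  54  89  99]
 [138 154 112 158 108 113 129 111  67  61  51  43  45  49  76  89]
 [ 86  92  71  93  70  76  88  71  65  46  44  45  53  64  84  83]
 [ 71  84  68  86  66  78  83  74  78  53  45  57  80  88  92  72]
 [ 81  92  83  87  64  76  64  72  89  62  48  74  97  94  92  78]
 [ 93  93  93  93  76  76  50  71  88  56  52  79  93  91  94  92]
 [ 92  95  94  93  93  81  49  71  93  55  44  79  95  94  93  92]
 [ 94  95  95  92  95  87  48  70  91  64  56  85  92  91  91  92]
 [ 95  92  92  93  94  90  48  66  92  87  80  94  93  94  90  92]
 [ 93  92  93  94  94  89  48  58  94  95  92  93  90  92  93  93]
 [ 92  94  92  94  92  88  50  60  95  94  94  95  91  90  90  90]]
```

Request:
{"op": "play_rows", "data": {
  "commands": [
    [[0,0,0],[0,0,3],255],
    [[0,0,0],[0,0,2.5],255],
    [[0,0,0],[0,0,0],255],
    [[0,0,0],[0,0,0],255],
    [[0,0,0],[0,0,0],255]
  ]
}}

```text
time: 3.5
eef_pos: [0.569, 0.2473, 0.0553]
tool_rot: [3.142, 0.0, 1.832]
wrist_force: [-3.2, -1.2, 6.8]
width: -0.0001
gripper_force: 3.1
```

```bash
python3 - <<'E'
from h import *
im,_=snap('scene','s3')
a=cv2.resize(im[190:235,325:360],None,fx=12,fy=12,interpolation=cv2.INTER_CUBIC)
cv2.imwrite('pics/crop3.png',a); print(get_obs()['eef_pos'],get_obs()['wrist_force'])
E
```

```text
[0.56908696 0.24729161 0.05533135] [-2.2877364  -0.03570614  5.77831371]
```

View pics/crop3.png

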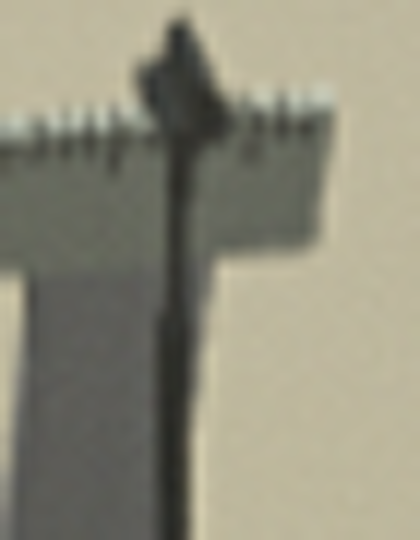

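```bash
python3 - <<'E'
from h import *
im=V('s3').im; print(im[200:216,334:346].min(-1))
tipy('s3',310,[((120,168),.2052),((117,168),.2052),((122,168),.2052)],[],(47,522),(368,488))
E
```

```text
[[108 110 127 112  67  59  55  47  44  53  73  86]
 [ 73  74  91  72  66  48  45  48  52  64  86  83]
 [ 68  80  90  80  76  49  46  58  82  85  91  75]
 [ 65  93  95  95  89  49  49  75  95  97  92  81]
 [ 78  93  95  93  91  46  50  83  96  95  93  94]
 [ 92  94  95  95  88  43  51  80  96  93  94  91]
 [ 96  93  96  94  91  47  55  86  93  91  93  93]
 [ 91  96  91  94  89  50  65  95  95  93  95  92]
 [ 93  93  93  95  91  47  68  93  94  95  93  90]
 [ 95  91  93  96  88  48  67  94  93  90  90  89]
 [ 90  93  93  93  88  48  67  94  92  94  92  96]
 [ 93  93  93  95  87  50  67  91  97 123 126 131]
 [ 91  90  88  95  85  47  67  92 110 162 162 160]
 [ 88  87  90  90  84  49  64  90 117 161 162 162]
 [ 89  86  89  92  81  46  67  90 123 161 159 158]
 [ 91  89  88  90  77  47  62  98 136 161 158 157]]
(120, 168) 0.2052 38.6
(117, 168) 0.2052 37.0
(122, 168) 0.2052 39.7
```

Request:
{"op": "play_rows", "data": {
  "commands": [
    [[0,0,0],[0,0,1],255],
    [[0,0,0],[0,0,0],255],
    [[0,0,0],[0,0,0],255],
    [[0,0,0],[0,0,0],255],
    [[0,0,0],[0,0,0],255],
    [[0,0,0],[0,0,0],255],
    [[0,0,0],[0,0,0],255],
    [[0,0,0],[0,0,0],255],
    [[0,0,0],[0,0,0],255],
    [[0,0,0],[0,0,-20],255],
    [[0,0,0],[0,0,-55],255],
    [[0,0,0],[0,0,-55],255],
    [[0,0,0],[0,0,-55],255],
    [[0,0,0],[0,0,-55],255]
  ]
}}

```text
time: 5.3
eef_pos: [0.5689, 0.247, 0.2962]
tool_rot: [3.141, 0.001, 1.832]
wrist_force: [0.5, -0.4, -0.4]
width: 0.0001
gripper_force: 0.0
```

Request:
{"op": "play_rows", "data": {
  "commands": [
    [[0,0,0],[-52,-17,0],255],
    [[0,0,0],[-52,-17,0],255],
    [[0,0,0],[-52,-17,0],255],
    [[0,0,0],[-52,-17,0],255],
    [[0,0,0],[-52,-17,0],255],
    [[0,0,0],[-52,-17,0],255],
    [[0,0,0],[-51,-18,0],255],
    [[0,0,0],[0,0,50],255],
    [[0,0,0],[0,0,50],255],
    [[0,0,0],[0,0,50],255],
    [[0,0,0],[0,0,43.5],255],
    [[0,0,0],[0,0,0],255],
    [[0,0,0],[0,0,0],255]
  ]
}}

```text
time: 6.92
eef_pos: [0.548, -0.1346, 0.1028]
tool_rot: [3.139, 0.002, 1.832]
wrist_force: [-0.3, 0.0, 0.6]
width: 0.0003
gripper_force: 0.0
```

```bash
python3 - <<'E'
from h import *
im,_=snap('scene','s4'); j,_=snap('side','s4b')
a=cv2.resize(im[160:295,155:255],None,fx=4,fy=4,interpolation=cv2.INTER_CUBIC)
b=cv2.resize(j[220:355,240:340],None,fx=4,fy=4,interpolation=cv2.INTER_CUBIC)
cv2.imwrite('pics/crop4.png',np.hstack([a,b])); print(get_obs()['eef_pos'],get_obs()['wrist_force'])
E
```

```text
[ 0.54853276 -0.13472831  0.10370413] [-0.03602417 -0.09501813 -0.60221128]
```

View pics/crop4.png

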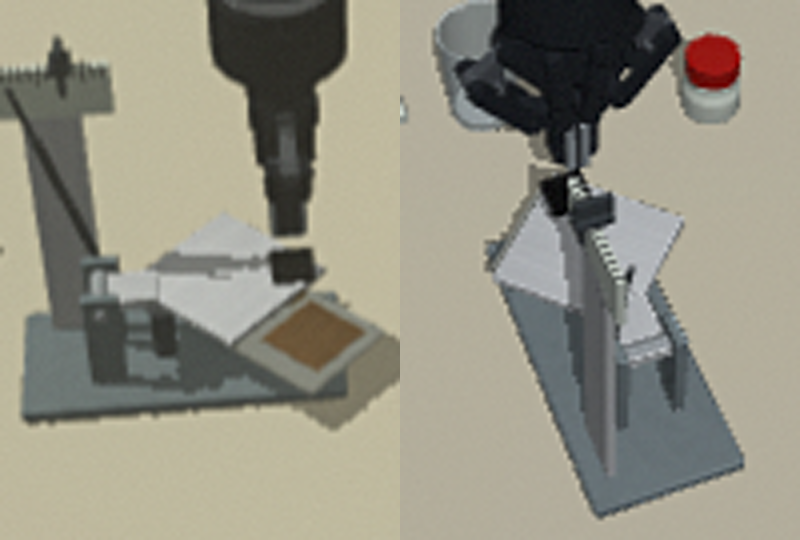

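Request:
{"op": "play_rows", "data": {
  "commands": [
    [[0,0,0],[0,0,16],255],
    [[0,0,0],[0,0,10],255],
    [[0,0,0],[0,0,6],255],
    [[0,0,0],[0,0,6],255],
    [[0,0,0],[0,0,3],255],
    [[0,0,0],[0,0,0],255],
    [[0,0,0],[0,0,0],255]
  ]
}}

```text
time: 7.9
eef_pos: [0.5471, -0.1341, 0.0597]
tool_rot: [3.141, -0.0, 1.833]
wrist_force: [-1.3, 2.7, 5.0]
width: 0.0
gripper_force: 2.6
```

```bash
python3 - <<'E'
from h import *
im,_=snap('scene','s5')
a=cv2.resize(im[160:230,150:200],None,fx=8,fy=8,interpolation=cv2.INTER_CUBIC)
b=cv2.resize(V('s4').im[160:230,150:200],None,fx=8,fy=8,interpolation=cv2.INTER_CUBIC)
cv2.imwrite('pics/crop5.png',np.hstack([b,a])); print(get_obs()['eef_pos'],get_obs()['wrist_force'])
E
```

```text
[ 0.547095   -0.13407342  0.05962407] [-1.65202104  3.23419438  5.09268734]
```

View pics/crop5.png

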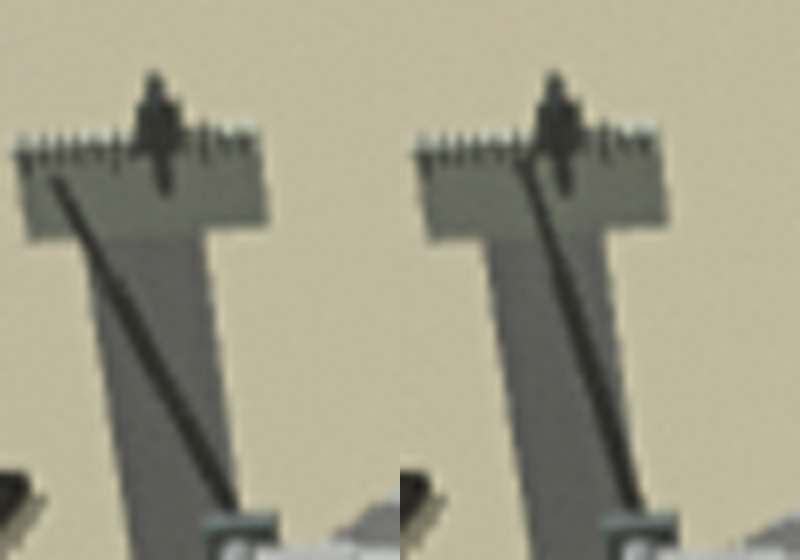

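```bash
python3 - <<'E'
from h import *
tipy('s5',150,[((28.5,90),.2005),((63.5,77.5),.2045),((65,80),.2045)],[((77.5,36),.222),((83,96.5),.196)],(45,422),(366,396))
E
```

```text
(28.5, 90) 0.2005 13.2
(63.5, 77.5) 0.2045 32.8
(65, 80) 0.2045 33.7
(77.5, 36) 0.222 42.2
(83, 96.5) 0.196 42.8
```

Request:
{"op": "play_rows", "data": {
  "commands": [
    [[0,0,0],[0,0,3],255],
    [[0,0,0],[0,0,3.3],255],
    [[0,0,0],[0,0,0],255],
    [[0,0,0],[0,0,0],255],
    [[0,0,0],[0,0,0],255],
    [[0,0,0],[0,0,0],255],
    [[0,0,0],[0,0,0],255]
  ]
}}

```text
time: 8.82
eef_pos: [0.5472, -0.1345, 0.0536]
tool_rot: [3.141, 0.001, 1.832]
wrist_force: [-2.3, 0.4, 6.3]
width: 0.0001
gripper_force: 3.2
```

```bash
python3 - <<'E'
from h import *
im,_=snap('scene','s6')
a=cv2.resize(im[160:230,150:200],None,fx=8,fy=8,interpolation=cv2.INTER_CUBIC)
cv2.imwrite('pics/crop6.png',a); print(get_obs()['eef_pos'],get_obs()['wrist_force'])
E
```

```text
[ 0.54723914 -0.13450134  0.05361497] [-2.29743492  1.0559973   6.05373903]
```

View pics/crop6.png

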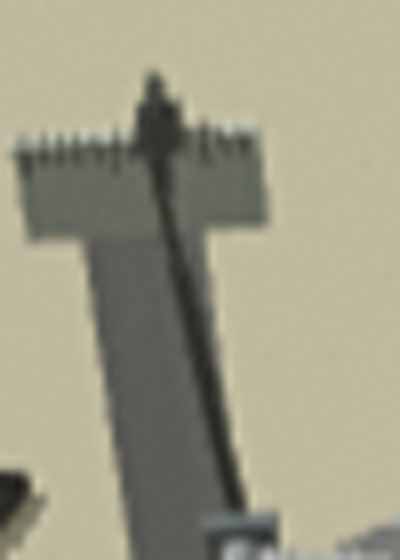

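Request:
{"op": "play_rows", "data": {
  "commands": [
    [[0,0,0],[0,0,1.2],255],
    [[0,0,0],[0,0,0],255],
    [[0,0,0],[0,0,0],255],
    [[0,0,0],[0,0,0],255],
    [[0,0,0],[0,0,0],255],
    [[0,0,0],[0,0,0],255],
    [[0,0,0],[0,0,0],255],
    [[0,0,0],[0,0,0],255],
    [[0,0,0],[0,0,0],255]
  ]
}}

```text
time: 10.0
eef_pos: [0.5473, -0.1346, 0.0525]
tool_rot: [3.141, 0.001, 1.832]
wrist_force: [-2.5, 1.2, 6.2]
width: 0.0001
gripper_force: 3.3
```

```bash
python3 - <<'E'
from h import *
im,_=snap('scene','s7')
for f in('s5','s6','s7'): print(V(f).im[176:192:2,162:178].min(-1))
tipy('s7',150,[((77.5,80),.2052),((79.5,80),.2052)],[],(45,422),(366,396))
print(get_obs()['eef_pos'])
E
```

```text
[[166 176 134 170 129  68  54  46  46  52  61  88 107  80 114 111]
 [ 83  90  70  92  70  51  52  43  45  50  66  77  89  66  90  77]
 [ 84  89  64  58  60  96  93  61  50  78  95  95  92  82  83  95]
 [ 96  95  90  65  53  87  95  70  46  71  95  95  94  94  94  93]
 [ 92  91  94  90  57  65  94  90  70  81  95  96  93  95  95  94]
 [ 92  94  93  92  78  47  70  95  96  92  93  93  91  93  93  94]
 [ 94  91  94  94  92  62  51  86  93  94  92  93  91 100 116 115]
 [ 86  89  89  90  89  83  53  63  93  92  89  88  91 115 160 164]]
[[165 177 137 169 129  68  53  46  46  51  62  87 106  79 116 110]
 [ 82  91  69  91  70  51  49  47  46  49  65  79  88  65  90  82]
 [ 84  90  73  94  87  90  66  43  49  76  97  94  91  81  83  93]
 [ 92  93  93  94  92  96  89  47  47  71  93  95  95  94  92  93]
 [ 92  94  95  91  95  95  93  66  53  74  93  94  92  94  94  93]
 [ 94  94  92  91  94  95  95  88  49  64  95  93  93  95  92  91]
 [ 94  96  94  94  93  93  94  91  63  53  88  94  91 100 116 115]
 [ 87  88  89  89  88  87  88  86  76  45  65  89  92 113 162 161]]
[[166 179 135 170 128  69  52  49  46  51  60  87 107  83 114 111]
 [ 81  91  70  93  72  51  49  45  45  51  65  78  88  66  92  79]
 [ 84  89  71  92  84  94  91  54  49  76  96  96  93  80  86  96]
 [ 93  92  93  95  93  96  93  73  46  67  99  95  94  92  94  94]
 [ 94  94  95  96  93  94  96  88  50  56  95  95  94  92  92  94]
 [ 95  93  92  94  93  93  92  91  67  50  84  96  92  93  93  92]
 [ 94  92  94  93  95  94  95  95  85  46  63  94  94 101 116 117]
 [ 87  90  89  88  90  90  89  92  87  63  51  84  92 114 161 162]]
(77.5, 80) 0.2052 40.7
(79.5, 80) 0.2052 41.8
[ 0.54728061 -0.13462059  0.05253258]
```

Request:
{"op": "play_rows", "data": {
  "commands": [
    [[0,0,0],[0,0,0],255],
    [[0,0,0],[0,0,-20],255],
    [[0,0,0],[0,0,-50],255],
    [[0,0,0],[0,0,-50],255],
    [[0,0,0],[0,0,-50],255],
    [[0,0,0],[0,0,-30],255],
    [[0,0,0],[0,0,0],255],
    [[0,0,0],[0,0,0],255],
    [[0,0,0],[0,0,0],255],
    [[0,0,0],[0,0,0],255]
  ]
}}

```text
time: 11.3
eef_pos: [0.5467, -0.1341, 0.2503]
tool_rot: [-3.14, -0.001, 1.833]
wrist_force: [-0.1, 0.1, 0.4]
width: -0.0003
gripper_force: 0.0
```

```bash
python3 - <<'E'
from h import *
im,_=snap('scene','s8')
o=V('scene0').im
for n,(r,c) in {'sqptr':(slice(178,225),slice(152,182)),'roptr':(slice(200,250),slice(322,345)),'jar+pot':(slice(212,290),slice(262,300))}.items(): print(n,np.abs(im[r,c].astype(int)-o[r,c]).mean())
print(get_obs()['eef_pos'],hand_in())
E
```

```text
sqptr 1.3605200945626477
roptr 5.274782608695652
jar+pot 1.4654745838956365
the job is handed in; nothing more can be done
[ 0.54676408 -0.13413633  0.25064094] None
```

I pressed the round press and then the square press to their marks, held each about a second, and let them go. The job is handed in at about 11 s with no verdict shown. I estimate both pointers were within about 2 mm of their marks. In the final picture the square pointer and the jar and pot match the start. The area round the round pointer differs slightly, which I took for a change in shadow and did not check.

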